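# Clamp the broad-headed ultrasound probe in its test cradle

### The arm

A 6-joint arm with a two-finger parallel gripper is mounted at the origin on the work surface. World frame = base frame: x ahead of the robot, y to its left, z up, the work surface at z = 0. Lengths are in mm, angles in rad, forces in N, time in s.
With the tool pointing down it reaches from about 400 to 925 mm from the base axis. Payload 12.5 kg.
Tool frame: the origin (TCP) lies between the finger pads; the fingertips stand 14 mm ahead of it and the grasp point (between the pads) lies 5 mm behind it; x points along the fingers, y is the direction in which the jaws open and shut, and the axes are right-handed (so a half turn about x gives the same grasp; the last joint's range is limited). The gripper opens to 95 mm and grips with 3 to 60 N. Pads are 20 mm wide; open, the fingers measure 119 mm over their backs; the gripper's body (75 mm by 180 mm) begins 59 mm behind the grasp point.
Start: joints at [-1.354, 0.491, 1.559, -0, 1.092, -0.106], TCP at [198.288, -592.732, 195.661] pointing down, gripper open.
Joint ranges: [-3.1, 3.1], [-0.84, 2.19], [0.05, 2.79], [-1.13, 4.28], [0.06, 2.93], [-2.69, 2.69]. Speed limits (rad/s): [2.22, 2.22, 2.79, 3.14, 3.14, 3.14].

### API

Orientations are given as [roll, pitch, yaw] about the fixed x, y, z axes, in that order (R = Rz(yaw) Ry(pitch) Rx(roll)).
In Python, from cell import env, cams gives the robot as it stands.
- The arm moves only by the tool carry_out, never from a script. Its arguments are lists of equal length, an entry for each row: "grip": the closure, from -1 (fully open) to 1 (shut); "linear": the shift along the tool's x, y, z scaled (see below), a list of three; "turn": the turn about the tool's x scaled (see below). In form: {"grip": [grip, ...], "linear": [[tx, ty, tz], ...], "turn": [turn, ...]}. A call has 1 to 5 rows; each row shifts and turns the commanded pose from where the row before left it, along the tool's axes as they then stand; what a row does not reach is not made up. The controller multiplies each number of a shift by 0.5 m and each number of a turn by 180 degrees. A row lasts 1/10 s, in which the tool goes at most 50 mm and 8.59 degrees, less where a joint would pass 70% of its speed; a pose out of reach is approached as far as the arm can. A call with a number of a shift or a turn outside -1 to 1 is refused whole. A call with a gripper value outside its range is refused whole. The fingers move at their own pace and stop on an object; the grip force is fixed at half the most. Time passes only in rows, so rows that do not move let the fingers close. It gives the time, the measured TCP pose, the force and the opening at its end, in the units of the state.
- env.state(): the state, without advancing time (a new reading comes with each control period).
- cams.read_camera(name): name is "side" or "top" or "wrist"; returns the picture (420x560x3 uint8, blue, green, red); there is no depth.
- cams.camera_info(name): a dict with "fx", "fy", "cx", "cy" (pixels), "view" (4x4, takes a point from world to camera coordinates). Camera axes: x right, y down, z forward; pixel columns grow to the right and rows downward; lengths in mm; the calibration is good to about 2 mm. A picture is of the moment at which its call begins: read the wrist's pose just before it. camera_info takes no time and is no camera call; for the wrist camera it gives the pose at the moment of the call.
- env.job_done(): hands the job in, once; it reports no verdict.
The state is a dict: "t": time; "joints": joint angles; "qvel": joint speeds; "tau": joint torques, N m; "eef_pos": TCP position; "tcp_rot": TCP orientation; "ft_force": force on the tool from outside, world axes, zero at the start; "moment": the same for the moment, N m; "opening": opening from 0.0 (shut) to 1.0 (fully open).
Only numpy, scipy, OpenCV 4.12 (cv2) and the standard library are available. Lean on these libraries where they do the work, as an engineer would, in place of code of your own. Each camera call takes 0.05 s, during which the arm holds its last target. There are 200 camera calls.

### The job

Two handheld ultrasound probes lie loose in two alike test cradles. Clamp the one with the broad, flared head: turn its cradle's eccentric knob clockwise (seen from above) until the lobe presses the probe firmly against the sprung rubber pad, and let go of it so that it stays clamped. Leave the other cradle's clamp open.

Things in the scene. Friction and masses are not known exactly. Their poses are not given: they have to be found in the camera images.
- broad_knob_grip (a point): Grip point of the eccentric knob on the broad-headed probe's cradle (a fixed aluminium plate), on its vertical turning axis, 72 mm above the table. Grip: a black bar 14 mm thick, 34 mm tall (52 to 86 mm above the table), reaching 22 mm one way and 35 mm towards the lobe. x points along the bar to the lobe (turns with the knob), z up. All else on the cradle is below 45 mm.
- broad_knob (a joint): Turn of that knob, rad: 0 = open, grows clockwise from above, stops at 1.5; starts at 0 to 0.3. Its cam (44 mm disc, 12 mm off-centre) meets the probe at about 0.5, has it against the pad at about 0.8, pushes the pad in 2 mm at about 1.0 and 5 mm at 1.3. Stiff: about 0.1 N m free, 0.25 N m clamping; stays where it is left.
- broad_pad (a joint): How far (m) the sprung black rubber pad, across the broad-headed probe from that knob, is pushed in by the probe (handle 34 mm wide, head 66 mm, 28 mm thick): 0 = free, at most 0.009; spring 600 N/m, 1 N to begin.
- slim_knob (a joint): Turn of the alike knob on the other cradle, which holds the slim probe (34 mm handle, 22 mm round nose, no flare); same meaning; starts open at 0 to 0.3, is to stay open (below 0.5).
Things that resemble listed ones, but are neither listed nor needed, are in the scene too. What is shaped like the part that bears slim_knob but green or orange is not meant.

How it is judged:
By the outcome, as a careful person would: the job done as asked, in the order asked, and still so for the second after the job is handed in, with the robot touching nothing.
It also fails if it takes over 32 s, if anything falls off the work surface, if the arm or the gripper's body presses on something with over 40 N, if the wrist force passes 120 N, or if a joint passes its speed limit or range.

## Working session

There is one attempt and no reset: what is moved stays moved. The work goes in short steps, Python scripts to look and compute and a tool call to move; the robot and the scene stay as the last step left them, time stands still between calls to the robot, and variables do not carry over. Pictures are saved under pics/ and viewed, about 8 in all and at most 12, crops included, and the job is handed in when it is done.

Besides the shell and the picture viewer there is one more tool, called as a command line: name --pt "numbers of a row" for each row, then --argument value for the rest. carry_out: Moves the arm, as the interface text tells. Shifts and turns lie within -1 to 1; 1 stands for 0.5 m of shift or 180 degrees of turn. Its arguments: {"type":"object","properties":{"grip":{"type":"array"},"linear":{"type":"array"},"turn":{"type":"array"}},"required":["grip","linear","turn"]}

```bash
mkdir -p pics
cat > h.py <<'E'
from cell import env, cams
import cv2, numpy as np
def snap(n,f):
    i=cams.camera_info(n); im=cams.read_camera(n); cv2.imwrite('pics/'+f+'.png',im); np.savez('pics/'+f+'.npz',view=i['view'],k=[i['fx'],i['fy'],i['cx'],i['cy']]); return im
def ray(f,u,v,z):
    d=np.load('pics/'+f+'.npz'); V=d['view']; fx,fy,cx,cy=d['k']
    R=V[:3,:3]; c=-R.T@V[:3,3]; r=R.T@np.array([(u-cx)/fx,(v-cy)/fy,1]); return c+r*(z-c[2])/r[2]
def proj(f,p):
    d=np.load('pics/'+f+'.npz'); V=d['view']; fx,fy,cx,cy=d['k']; q=V[:3,:3]@np.array(p)+V[:3,3]; return fx*q[0]/q[2]+cx, fy*q[1]/q[2]+cy
E
python3 - <<'E'
from h import *
a=snap('top','top0'); b=snap('side','side0')
cv2.imwrite('pics/v0.png',cv2.resize(a,(800,600)))
s=env.state(); print(s['t'],s['eef_pos'],s['tcp_rot'],s['ft_force'],s['opening'])
for f in('top0','side0'):
    d=np.load(f'pics/{f}.npz'); V=d['view'];print(d['k'],-V[:3,:3].T@V[:3,3],V[2,:3])
E
```

```text
0.1 [ 198.23486911 -592.48847724  195.12982443] [-1.67799434  1.56982791  1.78639487] [-0.12306839  0.51816534 -0.10373068] 1.0023381147360437
[473.75971064 473.75971064 281.49256966 206.88561319] [ 197.05221699  114.49322265 1194.27440028] [ 0.19008     0.01790143 -0.98160539]
[431.12759491 431.12759491 280.30089809 210.96109349] [-13.31710526 889.81120736 666.4908311 ] [ 0.41201042 -0.71896326 -0.55976713]
```

View pics/v0.png

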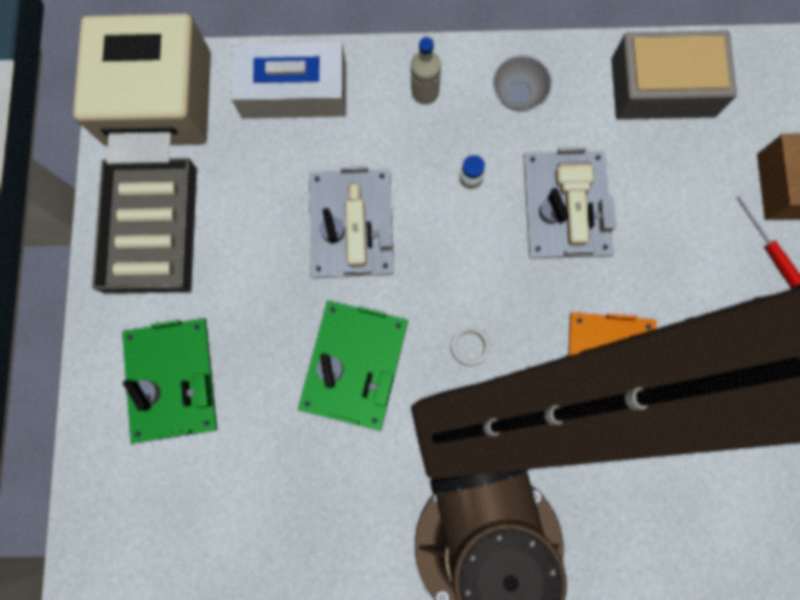

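View pics/side0.png

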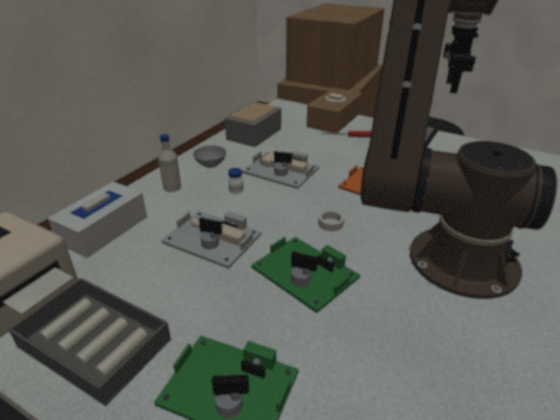

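The top view shows these bar knobs (800x600 pixels):
- Grey cradle at (558,205), whose probe has a flared T-head at (575,175).
- Grey cradle at (332,225), whose probe has a slim nose.
- Green cradles at (138,395) and (330,370), both empty.
- An orange cradle at (610,335), partly hidden by the arm.

I choose the grey cradle at (558,205), and will check it in a close crop.

Run:
```python
from h import *
im=cv2.imread('pics/top0.png')
x0,y0=360,100; c=im[y0:y0+90,x0:x0+80]
cv2.imwrite('pics/v1.png',cv2.resize(c,None,fx=6.5,fy=6.5,interpolation=cv2.INTER_CUBIC))
m=(c.max(2)<60).astype(np.uint8)
n,l,st,ce=cv2.connectedComponentsWithStats(m)
for i in range(1,n):
    if st[i,4]>15:
        pts=np.argwhere(l==i)[:,::-1].astype(np.float32)+[x0,y0]
        r=cv2.minAreaRect(pts.astype(np.float32)); print(st[i],ce[i]+[x0,y0],r)
        for p in cv2.boxPoints(r): print('   ',ray('top0',*p,86)[:2].round(0))
```

```text
[ 24  33  13  23 179] [390.18435754 144.30726257] ((389.6082458496094, 144.03182983398438), (21.86758041381836, 10.295320510864258), 61.38954162597656)
    [ 582. -108.]
    [ 594. -130.]
    [ 545. -153.]
    [ 533. -130.]
[52 43  3 16 43] [413.06976744 150.11627907] ((413.0, 150.5), (15.0, 2.0), 90.0)
    [ 565. -185.]
    [ 565. -190.]
    [ 527. -187.]
    [ 527. -182.]
```

View pics/v1.png

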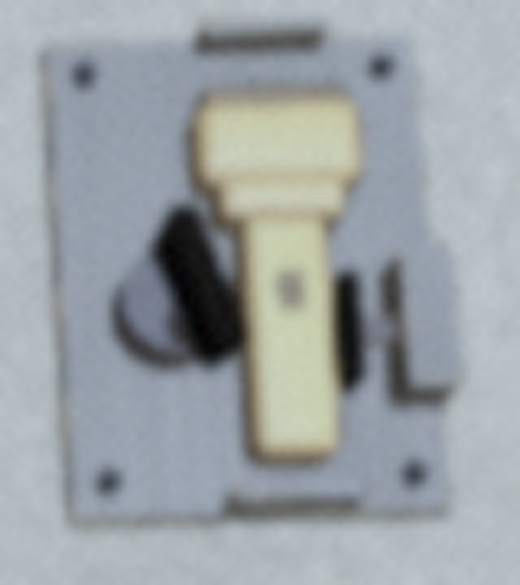

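The crop confirms the broad flared head. The bar's lobe end points up and to the left, so turning clockwise swings it toward the probe. Next I'll work out the shift.

```bash
cat >> h.py <<'E'
from scipy.spatial.transform import Rotation as Ro
def rel(p):
    s=env.state(); R=Ro.from_euler('xyz',s['tcp_rot']).as_matrix()
    print('tool axes',R.T.round(3).tolist(),'j',np.round(s['joints'],3)); d=R.T@(np.array(p)-s['eef_pos']); print('mm',d.round(1),'units',(d/500).round(4)); return d
E
python3 - <<'E'
from h import *
rel([540,-125,200])
d=cams.camera_info('wrist');V=d['view'];print(-V[:3,:3].T@V[:3,3],V[:3,:3].round(2),d['fx'])
E
```

```text
tool axes [[-0.0, 0.001, -1.0], [0.317, -0.948, -0.001], [-0.948, -0.317, -0.0]] j [-1.354  0.491  1.559  0.     1.092 -0.106]
mm [  -4.5 -334.9 -472.4] units [-0.009  -0.6699 -0.9448]
[ 267.52168668 -568.26478331  383.02922765] [[ 0.32 -0.95 -0.  ]
 [-0.92 -0.31  0.26]
 [-0.25 -0.08 -0.97]] 365.6779044928984
```

carry_out --grip '[-1, -1, -1, -1, -1]' --pt "0 -0.04 -0.06" --pt "0 -0.05 -0.07" --pt "0 -0.05 -0.07" --pt "0 -0.05 -0.07" --pt "0 -0.05 -0.07" --turn '[0, 0, 0, 0, 0]'

```text
t: 0.6
eef_pos: [322.1, -423.4, 195.4]
tcp_rot: [-1.338, 1.57, 2.126]
ft_force: [0.7, 0.7, -0.4]
opening: 1.0
```

carry_out --grip '[-1, -1, -1, -1, -1]' --pt "0 -0.05 -0.07" --pt "0 -0.05 -0.07" --pt "0 -0.05 -0.07" --pt "0 -0.05 -0.07" --pt "0 -0.04 -0.06" --turn '[0, 0, 0, 0, 0]'

```text
t: 1.1
eef_pos: [445.4, -255.3, 195.6]
tcp_rot: [-1.123, 1.57, 2.342]
ft_force: [-0.4, -0.3, -0.4]
opening: 1.0
```

carry_out --grip '[-1, -1, -1, -1, -1]' --pt "0 -0.05 -0.07" --pt "0 -0.05 -0.07" --pt "0 -0.05 -0.07" --pt "0 -0.03 -0.04" --pt "0 0 0" --turn '[0, 0, 0, 0, 0]'

```text
t: 1.6
eef_pos: [535.7, -129.9, 195.2]
tcp_rot: [-1.232, 1.57, 2.236]
ft_force: [-0.1, -1.1, -0.8]
opening: 1.002
```

Run:
```python
from h import *
s=env.state();print(s['t'],s['eef_pos'].round(1) if hasattr(s['eef_pos'],'round') else s['eef_pos'],np.round(s['joints'],2))
snap('wrist','w1')
```

```text
1.6 [ 535.7 -129.9  195.2] [-0.36  0.39  1.74  0.    1.01  0.89]
```

View pics/w1.png

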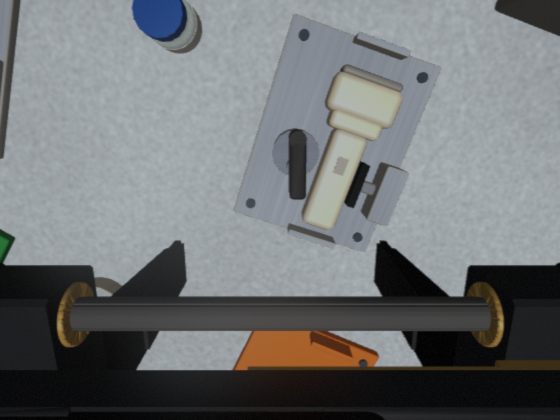

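The wrist view shows the broad cradle. Its bar runs vertically from (297,130) to (297,199), and the disc sits under the upper (lobe) end at about (295,150). The probe head is at (365,100) and the pad at (358,185).

Run:
```python
from h import *
im=cv2.imread('pics/w1.png'); x0,y0=270,115; c=im[y0:y0+100,x0:x0+60]
m=(c.max(2)<70).astype(np.uint8); n,l,st,ce=cv2.connectedComponentsWithStats(m); i=1+st[1:,4].argmax()
ys,xs=np.where(l==i); print(st[i],[(r+y0,xs[ys==r].min()+x0,xs[ys==r].max()+x0) for r in range(ys.min(),ys.max()+1,6)])
d=np.load('pics/w1.npz');V=d['view'];print('cam',-V[:3,:3].T@V[:3,3])
top=ys.min()+y0; bot=ys.max()+1+y0
u1=np.median([xs[ys==r].mean() for r in range(ys.min()+3,ys.min()+10)])+x0+.5
u2=np.median([xs[ys==r].mean() for r in range(ys.max()-9,ys.max()-2)])+x0+.5
A=ray('w1',u1,top,86); B=ray('w1',u2,bot,52); B2=ray('w1',u2,bot,86)
print(u1,u2,'far86',A,'near52',B,'near86',B2); e=A-B; e[2]=0; print('len',np.linalg.norm(e)); 
e/=np.linalg.norm(e); print('ang',np.degrees(np.arctan2(e[1],e[0])),'axis',A-35*e,B+22*e)
```

```text
[  18   14   18   70 1146] [(129, np.int64(292), np.int64(298)), (135, np.int64(289), np.int64(304)), (141, np.int64(289), np.int64(305)), (147, np.int64(289), np.int64(305)), (153, np.int64(289), np.int64(305)), (159, np.int64(289), np.int64(305)), (165, np.int64(289), np.int64(305)), (171, np.int64(289), np.int64(305)), (177, np.int64(289), np.int64(305)), (183, np.int64(289), np.int64(305)), (189, np.int64(289), np.int64(305)), (195, np.int64(290), np.int64(305))]
cam [ 604.92259523 -105.29332162  383.11771143]
297.0 298.0 far86 [ 595.69664469 -122.70125755   86.        ] near52 [ 534.83805417 -146.73986639   52.        ] near86 [ 542.03451125 -142.48403086   86.        ]
len 65.434110022939
ang 21.553584695851832 axis [ 563.14404075 -135.55925026   86.        ] [ 555.29969094 -138.65769955   52.        ]
```

Taking the bar's lower end at z=86 gives a length of 57.2 mm, against the 57 mm specified. That puts the axis at about (563,-135), with the bar at 20° yaw.

```bash
python3 -c "
from h import *
rel([562.8,-134.8,67])"
```

```text
tool axes [[-0.001, 0.0, -1.0], [0.32, -0.948, -0.0], [-0.948, -0.32, 0.001]] j [-0.36   0.386  1.742 -0.     1.014  0.885]
mm [128.2  12.4 -25.4] units [ 0.2564  0.0249 -0.0509]
```

carry_out --grip '[-1, -1, -1, -1, -1]' --pt "0 0.025 -0.05" --pt "0.08 0 0" --pt "0.08 0 0" --pt "0.07 0 0" --pt "0.026 0 0" --turn '[-0.008, 0, 0, 0, 0]'

```text
t: 2.15
eef_pos: [560.2, -136.8, 64.7]
tcp_rot: [-0.657, 1.566, 2.832]
ft_force: [0.2, -0.3, 0.2]
opening: 0.999
```

Run:
```python
from h import *
rel([562.8,-134.8,67]); print(env.state()['ft_force'])
snap('wrist','w2')
```

```text
tool axes [[-0.005, 0.001, -1.0], [0.34, -0.94, -0.003], [-0.94, -0.34, 0.004]] j [-0.354  0.587  1.803 -0.     0.757  0.87 ]
mm [-2.3 -1.  -3.1] units [-0.0047 -0.0021 -0.0062]
[ 0.20945466 -0.34160732  0.19614636]
```

View pics/w2.png

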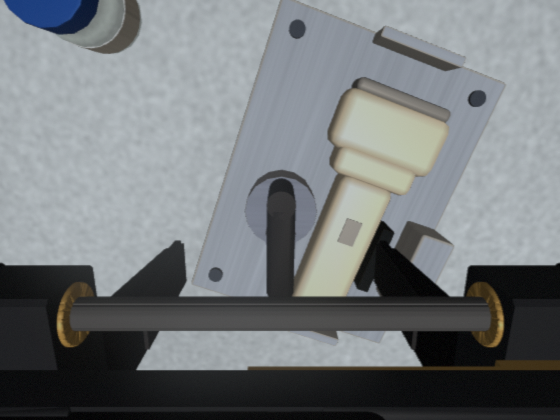

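The bar is centred between the open fingers at (281,240). The left fingertip is at (182,245) and the right one at (380,245). I'll trim the position by about 3 mm, then close.

carry_out --grip '[-1, 1, 1, 1, 1]' --pt "-0.004 -0.002 -0.006" --pt "0 0 0" --pt "0 0 0" --pt "0 0 0" --pt "0 0 0" --turn '[0, 0, 0, 0, 0]'

```text
t: 2.7
eef_pos: [565.0, -134.3, 70.3]
tcp_rot: [2.383, 1.57, -0.41]
ft_force: [-0.1, -0.4, 0.4]
opening: 0.72
```

carry_out --grip '[1, 1, 1, 1, 1]' --pt "0 0 0" --pt "0 0 0" --pt "0 0 0" --pt "0 0 0" --pt "0 0 0" --turn '[0, 0, 0, 0, 0]'

```text
t: 3.2
eef_pos: [564.7, -134.2, 69.6]
tcp_rot: [0.113, 1.571, -2.681]
ft_force: [-0.6, -1.1, 0.3]
opening: 0.302
```

carry_out --grip '[1, 1, 1, 1, 1]' --pt "0.004 0 0.004" --pt "0 0 0" --pt "0 0 0" --pt "0 0 0" --pt "0 0 0" --turn '[0, 0, 0, 0, 0]'

```text
t: 3.7
eef_pos: [562.9, -134.9, 67.6]
tcp_rot: [1.732, 1.571, -1.061]
ft_force: [-0.6, 0.8, 0.4]
opening: 0.003
```

The opening reads 0.003, but the 14 mm bar should leave it at about 0.15. Checking.

Run:
```python
from h import *
s=env.state();print(s['eef_pos'],s['opening'],s['ft_force'],s['moment'])
w=snap('wrist','w3'); b=snap('side','s3'); t=snap('top','t3')
u,v=map(int,proj('s3',[563,-135,70])); print(u,v)
c=cv2.resize(b[v-50:v+50,u-60:u+60],(480,400),interpolation=cv2.INTER_CUBIC)
cv2.imwrite('pics/v3.png',np.hstack([cv2.resize(w,(320,400))[:, :],c]))
```

```text
[ 562.89836072 -134.93743618   67.62894794] 0.0033247937969740323 [-0.62579119  0.79813655  0.43204361] [-0.02047338  0.05053681 -0.05169487]
283 156
```

View pics/v3.png

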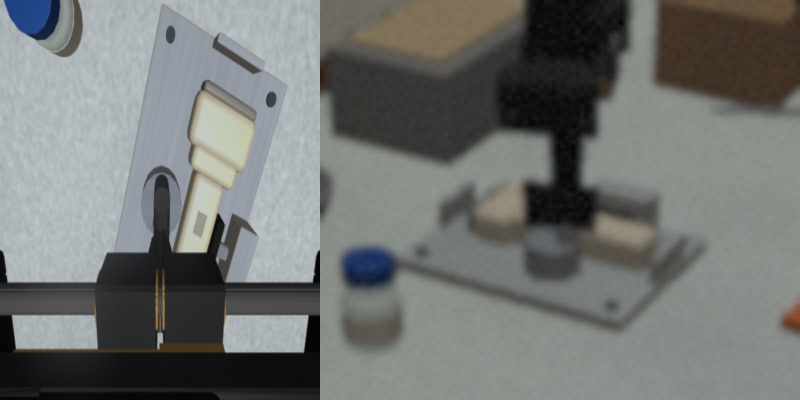

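The side crop shows the fingers coming down onto the bar, and in the wrist view the fingertips are at the bar near (160,230). I can't tell whether the bar is between them, so I'll zoom in.

Run:
```python
from h import *
w=cv2.imread('pics/w3.png')[150:370,190:370]
g=np.clip((w/255.)**0.5*255,0,255).astype(np.uint8)
cv2.imwrite('pics/v4.png',cv2.resize(g,None,fx=2.7,fy=2.7,interpolation=cv2.INTER_CUBIC))
```

```text
(no output)
```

View pics/v4.png

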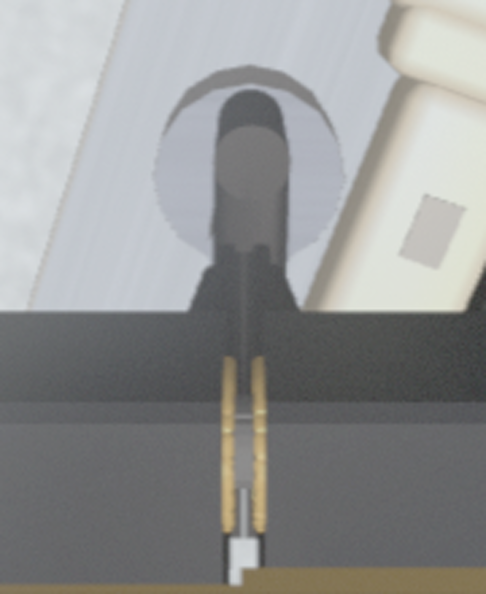

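Run:
```python
from h import *
P={'axis86':[562.8,-134.8,86],'tcp':[562.9,-134.9,67.6],'tip':[562.9,-134.9,53.6],'lobe86':[595.7,-122.7,86],'lobe52':[595.7,-122.7,52],'rear86':[542,-142.5,86]}
for f in('w1','w2','w3','s3','t3'):
    print(f,{k:tuple(np.round(proj(f,p),0)) for k,p in P.items()})
w=cv2.imread('pics/v4.png')
t=cv2.imread('pics/t3.png'); s=cv2.imread('pics/s3.png')
a=cv2.resize(w,(400,489))
u,v=map(int,proj('s3',P['axis86'])); b=s[v-30:v+30,u-25:u+25]
b=np.clip((b/255.)**0.5*255,0,255).astype(np.uint8)
cv2.imwrite('pics/v5.png',cv2.resize(b,None,fx=9,fy=9,interpolation=cv2.INTER_CUBIC))
```

```text
w1 {'axis86': (np.float64(298.0), np.float64(173.0)), 'tcp': (np.float64(297.0), np.float64(169.0)), 'tip': (np.float64(296.0), np.float64(167.0)), 'lobe86': (np.float64(297.0), np.float64(129.0)), 'lobe52': (np.float64(295.0), np.float64(127.0)), 'rear86': (np.float64(298.0), np.float64(199.0))}
w2 {'axis86': (np.float64(280.0), np.float64(259.0)), 'tcp': (np.float64(280.0), np.float64(246.0)), 'tip': (np.float64(280.0), np.float64(237.0)), 'lobe86': (np.float64(280.0), np.float64(189.0)), 'lobe52': (np.float64(280.0), np.float64(176.0)), 'rear86': (np.float64(280.0), np.float64(300.0))}
w3 {'axis86': (np.float64(282.0), np.float64(263.0)), 'tcp': (np.float64(282.0), np.float64(249.0)), 'tip': (np.float64(282.0), np.float64(240.0)), 'lobe86': (np.float64(282.0), np.float64(194.0)), 'lobe52': (np.float64(281.0), np.float64(181.0)), 'rear86': (np.float64(282.0), np.float64(302.0))}
s3 {'axis86': (np.float64(284.0), np.float64(152.0)), 'tcp': (np.float64(284.0), np.float64(158.0)), 'tip': (np.float64(284.0), np.float64(162.0)), 'lobe86': (np.float64(272.0), np.float64(151.0)), 'lobe52': (np.float64(272.0), np.float64(161.0)), 'rear86': (np.float64(291.0), np.float64(153.0))}
t3 {'axis86': (np.float64(391.0), np.float64(144.0)), 'tcp': (np.float64(390.0), np.float64(146.0)), 'tip': (np.float64(389.0), np.float64(148.0)), 'lobe86': (np.float64(386.0), np.float64(131.0)), 'lobe52': (np.float64(383.0), np.float64(136.0)), 'rear86': (np.float64(395.0), np.float64(152.0))}
```

View pics/v5.png

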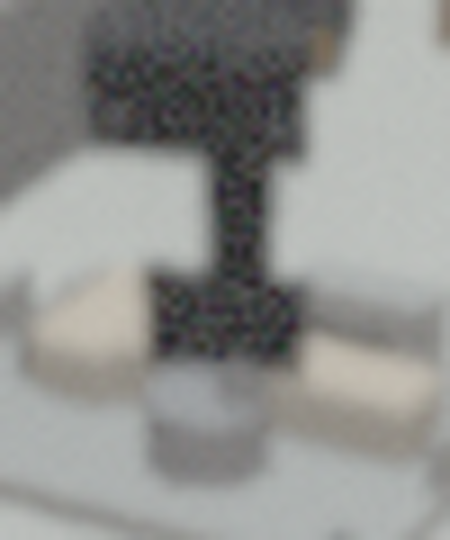

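The geometry agrees: the tool height, axis and bar all line up. The opening still reads shut, so I'll try a small clockwise turn and see whether the knob follows.

carry_out --grip '[1, 1, 1]' --pt "0 0 0" --pt "0 0 0" --pt "0 0 0" --turn '[0.04, 0.04, 0]'

```text
t: 4.15
eef_pos: [562.9, -134.9, 67.6]
tcp_rot: [2.11, 1.571, -0.936]
ft_force: [-0.5, -0.3, -0.2]
opening: 0.003
```

Run:
```python
from h import *
s=env.state();print(s['t'],s['eef_pos'],s['opening'],s['ft_force'],s['moment'],s['joints'])
w=snap('wrist','w4')[150:370,190:370]
g=np.clip((w/255.)**0.5*255,0,255).astype(np.uint8)
cv2.imwrite('pics/v6.png',cv2.resize(g,None,fx=2.7,fy=2.7,interpolation=cv2.INTER_CUBIC))
```

```text
4.15 [ 562.88882099 -134.94970516   67.64852458] 0.003329986352000576 [-0.48638641 -0.25136207 -0.18684552] [-0.01012887  0.00090264  0.01732239] [-3.49359180e-01  5.83744469e-01  1.79869842e+00 -1.16077147e-04
  7.59029692e-01  1.12678827e+00]
```

View pics/v6.png

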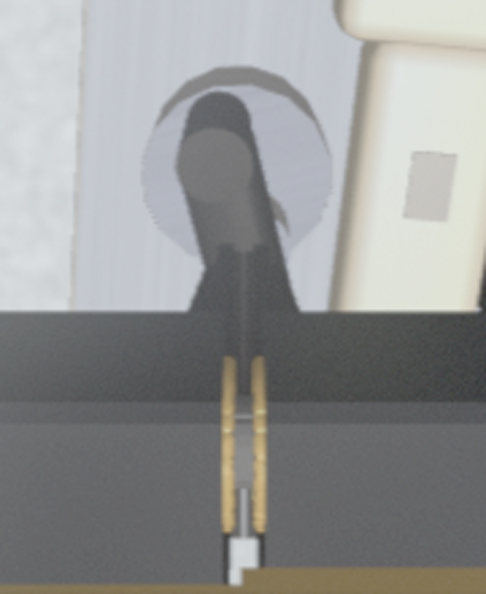

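The bar stayed put while the gripper turned 14°, with a moment near 0. The tips seem to be above the bar. In w2 the inner tip edges are at columns 185 and 377, which also suggests tips closer to the camera than stated. I'll check this numerically.

Run:
```python
from h import *
R=np.array([[-0.005,.001,-1],[.34,-.94,-.003],[-.94,-.34,.004]]); p=np.array([560.2,-136.8,64.7])
for h in(14,0,-10,-20,-25,-30):
    print(h,[tuple(np.round(proj('w2',p+R.T@np.array([h,y,z]))).astype(int)) for y,z in((-47.5,-10),(47.5,-10),(-47.5,10))])
g=cv2.cvtColor(cv2.imread('pics/w2.png'),cv2.COLOR_BGR2GRAY)
for r in(242,246,255,270,285): print(r,'left dark cols',np.where(g[r,100:230]<70)[0][[0,-1]]+100,'right',np.where(g[r,340:450]<70)[0][[0,-1]]+340)
# side view: project tool at various heights; closed finger
s=cv2.cvtColor(cv2.imread('pics/s3.png'),cv2.COLOR_BGR2GRAY)
for r in range(126,172,3): print(r,''.join('#' if x<55 else '.' for x in s[r,255:315]))
for z in(53.6,86,90,127,162): print(z,np.round(proj('s3',[562.9,-134.9,z])))
```

```text
14 [(np.int64(200), np.int64(224)), (np.int64(364), np.int64(224)), (np.int64(202), np.int64(256))]
0 [(np.int64(194), np.int64(232)), (np.int64(370), np.int64(232)), (np.int64(196), np.int64(266))]
-10 [(np.int64(190), np.int64(238)), (np.int64(374), np.int64(238)), (np.int64(192), np.int64(274))]
-20 [(np.int64(185), np.int64(245)), (np.int64(379), np.int64(245)), (np.int64(188), np.int64(282))]
-25 [(np.int64(182), np.int64(249)), (np.int64(382), np.int64(249)), (np.int64(185), np.int64(287))]
-30 [(np.int64(179), np.int64(253)), (np.int64(385), np.int64(253)), (np.int64(182), np.int64(292))]
242 left dark cols [174 179] right [371 417]
246 left dark cols [171 183] right [369 415]
255 left dark cols [158 183] right [365 411]
270 left dark cols [141 220] right [359 419]
285 left dark cols [124 183] right [356 436]
126 .##.##.##################################...............#.##
129 .######################################.....................
132 #########.###########################.......................
135 #####################################.......................
138 ###.######.........##################.......................
141 .####.....................#######...........................
144 ..........................#######...........................
147 ...........................######...........................
150 ...........................######...........................
153 ....................##############..........................
156 ....................##################......................
159 ....................#################.......................
162 ..........................##########........................
165 ............................................................
168 ............................................................
171 ............................................................
53.6 [284. 162.]
86 [284. 152.]
90 [284. 151.]
127 [284. 140.]
162 [284. 129.]
```

The image puts the fingertips about 20 mm behind the reported TCP rather than 14 mm ahead. They really end at z≈86, right at the bar's top, which explains the empty close. I'll open, turn back, and go about 30 mm lower while watching the force.

carry_out --grip '[-1, -1, -1, -1, -1]' --pt "-0.02 0 0" --pt "0 0 0" --pt "0 0 0" --pt "0 0 0" --pt "0 0 0" --turn '[-0.04, -0.04, 0, 0, 0]'

```text
t: 4.7
eef_pos: [562.8, -134.9, 77.5]
tcp_rot: [-0.501, 1.571, 2.987]
ft_force: [-0.7, -0.4, -1.5]
opening: 0.367
```

carry_out --grip '[-0.4, -0.4, -0.4, -0.4, -0.4]' --pt "0 0 0" --pt "0 0 0" --pt "0 0 0" --pt "0 0 0" --pt "0 0 0" --turn '[0, 0, 0, 0, 0]'

```text
t: 5.2
eef_pos: [562.9, -135.0, 77.6]
tcp_rot: [1.371, 1.571, -1.423]
ft_force: [1.0, -0.3, -0.1]
opening: 0.696
```

carry_out --grip '[-0.4, -0.4, -0.4, -0.4, -0.4]' --pt "0.02 0 0" --pt "0.02 0 0" --pt "0.02 0 0" --pt "0 0 0" --pt "0 0 0" --turn '[0, 0, 0, 0, 0]'

```text
t: 5.7
eef_pos: [562.7, -134.9, 47.1]
tcp_rot: [-0.608, 1.57, 2.882]
ft_force: [0.3, -0.2, -0.4]
opening: 0.696
```

Run:
```python
from h import *
rel([562.8,-134.8,35]); print(env.state()['ft_force'])
w=snap('wrist','w5')
cv2.imwrite('pics/v7.png',np.clip((w/255.)**0.6*255,0,255).astype(np.uint8))
```

```text
tool axes [[-0.001, 0.0, -1.0], [0.341, -0.94, -0.0], [-0.94, -0.341, 0.001]] j [-0.349  0.614  1.812 -0.     0.717  0.874]
mm [12.1 -0.1 -0.1] units [ 0.0243 -0.0001 -0.0002]
[ 0.34413098 -0.18294088 -0.35635304]
```

View pics/v7.png

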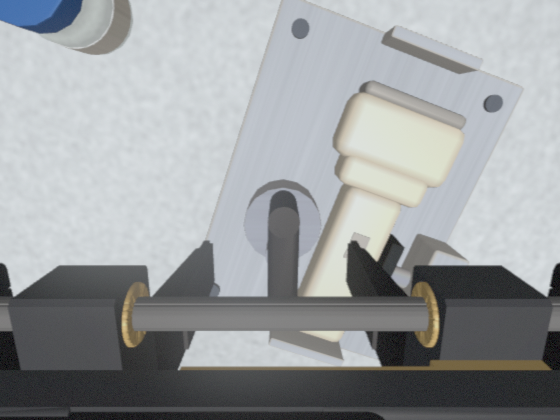

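The view shows the bar at (284,250), centred between the fingertips at (208,243) and (353,243), with no contact force. I'll go 10 mm lower and close.

carry_out --grip '[-0.4, -0.4, 1, 1, 1]' --pt "0.01 0 0" --pt "0.01 0 0" --pt "0 0 0" --pt "0 0 0" --pt "0 0 0" --turn '[0, 0, 0, 0, 0]'

```text
t: 6.25
eef_pos: [562.9, -134.9, 37.7]
tcp_rot: [2.148, 1.571, -0.646]
ft_force: [-0.1, -0.1, 0.1]
opening: 0.501
```

carry_out --grip '[1, 1, 1, 1, 1]' --pt "0 0 0" --pt "0 0 0" --pt "0 0 0" --pt "0 0 0" --pt "0 0 0" --turn '[0, 0, 0, 0, 0]'

```text
t: 6.75
eef_pos: [563.4, -135.8, 37.7]
tcp_rot: [1.999, 1.569, -0.795]
ft_force: [0.6, -6.1, -2.0]
opening: 0.145
```

carry_out --grip '[1, 1, 1]' --pt "0 0 0" --pt "0 0 0" --pt "0 0 0" --turn '[0, 0, 0]'

```text
t: 7.05
eef_pos: [563.4, -135.8, 37.7]
tcp_rot: [2.035, 1.569, -0.759]
ft_force: [1.6, -5.5, -2.1]
opening: 0.146
```

The opening is 0.146, or about 14 mm, so the bar is held. Now I'll turn it clockwise by about 60° (1.06 rad).

carry_out --grip '[1, 1, 1, 1, 1]' --pt "0 0 0" --pt "0 0 0" --pt "0 0 0" --pt "0 0 0" --pt "0 0 0" --turn '[0.03, 0.03, 0.03, 0.03, 0.03]'

```text
t: 7.55
eef_pos: [563.4, -136.3, 37.7]
tcp_rot: [2.352, 1.568, -0.917]
ft_force: [1.2, -9.3, -2.9]
opening: 0.148
```

Run:
```python
from h import *
s=env.state();print(s['moment'],s['ft_force'],s['joints'][5],s['joints'][0])
for z in(5,10):
    a=ray('w1',295,15,z)-ray('w1',235,210,z);b=ray('w1',439,67,z)-ray('w1',367,250,z)
    print(np.degrees(np.arctan2(a[1],a[0])),np.degrees(np.arctan2(b[1],b[0])))
```

```text
[-1.5042579  -0.03771162  0.14515896] [ 1.16403093 -9.33193835 -2.86891685] 1.3485912276374632 -0.35058908999313315
0.4864944388239061 1.6885762126991355
0.4864944388239095 1.6885762126991404
```

carry_out --grip '[1, 1, 1, 1, 1]' --pt "0 0 0" --pt "0 0 0" --pt "0 0 0" --pt "0 0 0" --pt "0 0 0" --turn '[0.03, 0.03, 0.03, 0.03, 0.03]'

```text
t: 8.05
eef_pos: [563.3, -136.7, 37.7]
tcp_rot: [2.629, 1.568, -1.111]
ft_force: [-0.7, -12.3, -2.1]
opening: 0.143
```

carry_out --grip '[1, 1, 1, 1, 1]' --pt "0 0 0" --pt "0 0 0" --pt "0 0 0" --pt "0 0 0" --pt "0 0 0" --turn '[0.03, 0.03, 0, 0, 0]'

```text
t: 8.55
eef_pos: [563.1, -136.8, 37.7]
tcp_rot: [2.738, 1.568, -1.187]
ft_force: [-2.2, -14.2, -1.4]
opening: 0.145
```

Run:
```python
from h import *
s=env.state();print(s['moment'],s['ft_force'],s['joints'][5],s['joints'][0])
rel([562.9,-134.9,100])
w=snap('wrist','w6')
cv2.imwrite('pics/v8.png',np.clip((w/255.)**0.6*255,0,255).astype(np.uint8))
```

```text
[-2.22412253  0.25928871  0.01856566] [ -2.22584464 -14.23679408  -1.42287306] 2.0045921871125416 -0.3513782761964196
tool axes [[0.001, -0.002, -1.0], [-0.705, -0.709, 0.001], [-0.709, 0.705, -0.002]] j [-0.351  0.628  1.817 -0.003  0.695  2.005]
mm [-62.3  -1.1   1.4] units [-0.1246 -0.0023  0.0028]
```

View pics/v8.png

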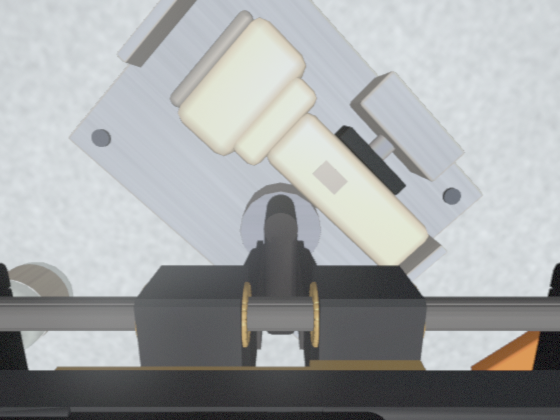

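The bar turned with the gripper by 65° and now sits at −45°. The cam disc at (280,220) touches the probe handle, which lies flat against the pad at (370,160). I'll measure how far the pad moved.

Run:
```python
from h import *
def pad(f,box,th):
    im=cv2.imread(f'pics/{f}.png'); x,y,w,h=box; m=(im[y:y+h,x:x+w].max(2)<th).astype(np.uint8)
    n,l,st,ce=cv2.connectedComponentsWithStats(m); i=1+st[1:,4].argmax(); pts=np.argwhere(l==i)[:,::-1].astype(np.float32)+np.float32([x,y])
    r=cv2.minAreaRect(pts); print(f,st[i],r)
    c=np.array([ray(f,*(p+.5),38)[:2] for p in pts]); print('  mean',c.mean(0),'y range',np.percentile(c[:,1],[2,98]),'x',np.percentile(c[:,0],[2,98]))
pad('w1',(335,150,40,65),50); pad('w6',(325,110,90,95),50); pad('w2',(352,210,45,90),50) if 0 else None
```

```text
w1 [ 10  12  24  45 454] ((356.6065368652344, 184.34498596191406), (10.460044860839844, 45.1389045715332), 21.501436233520508)
  mean [ 563.17867464 -197.45639439] y range [-202.24279133 -192.6931939 ] x [542.47198381 583.42431732]
w6 [  10   16   70   68 1309] ((370.5948181152344, 158.90679931640625), (85.62327575683594, 15.845866203308105), 45.48969650268555)
  mean [ 564.87677455 -203.51673662] y range [-207.24690674 -199.68805087] x [542.41739835 585.96988576]
```

The pad moved about 5–6 mm in, so the probe is firmly clamped. I'll ease the side load, open partway and lift straight up.

carry_out --grip '[1, 1, -0.4, -0.4, -0.4]' --pt "0 0.003 -0.003" --pt "0 0 0" --pt "0 0 0" --pt "0 0 0" --pt "0 0 0" --turn '[0, 0, 0, 0, 0]'

```text
t: 9.1
eef_pos: [562.8, -137.0, 37.6]
tcp_rot: [1.329, 1.571, -2.596]
ft_force: [0.6, 0.1, 1.2]
opening: 0.347
```

carry_out --grip '[-0.4, -0.4, -0.4, -0.4, -0.4]' --pt "0 0 0" --pt "0 0 0" --pt "0 0 0" --pt "-0.02 0 0" --pt "-0.05 0 0" --turn '[0, 0, 0, 0, 0]'

```text
t: 9.6
eef_pos: [562.0, -136.8, 72.0]
tcp_rot: [0.454, 1.568, 2.812]
ft_force: [0.6, -0.2, 0.7]
opening: 0.695
```

carry_out --grip '[-0.4, -0.4, -0.4, -0.4, -0.4]' --pt "-0.07 0 0" --pt "-0.08 0 0" --pt "-0.08 0 0" --pt "0 0 0" --pt "0 0 0" --turn '[0, 0, 0, 0, 0]'

```text
t: 10.1
eef_pos: [562.9, -137.0, 188.7]
tcp_rot: [-2.755, 1.569, -0.397]
ft_force: [-0.8, -0.5, -1.3]
opening: 0.702
```

Run:
```python
from h import *
s=env.state();print(s['t'],s['eef_pos'],s['ft_force'],s['opening'])
w=snap('wrist','w7'); t=snap('top','t7')
u,v=235,155
c=cv2.resize(t[105:205,200:290],(378,420),interpolation=cv2.INTER_CUBIC)
cv2.imwrite('pics/v9.png',np.hstack([w[:,80:480],c]))
```

```text
10.1 [ 562.89975922 -137.04461339  188.74145665] [-0.78800134 -0.46215862 -1.29521342] 0.7018880676988183
```

View pics/v9.png

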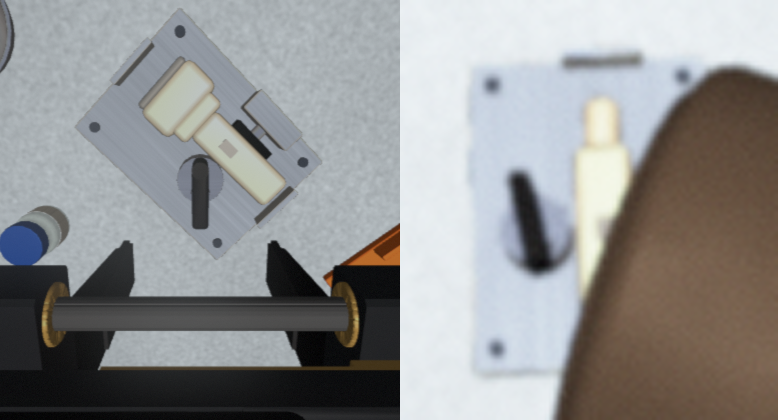

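After release the bar at (200,190) has kept its turned position, with the disc against the handle and the pad at (250,140). The slim cradle's bar still stands open. I'll re-measure the pad once and hand in.

Run:
```python
from h import *
im=cv2.imread('pics/w7.png'); x,y=305,110; m=(im[y:y+55,x:x+55].max(2)<50).astype(np.uint8)
n,l,st,ce=cv2.connectedComponentsWithStats(m); i=1+st[1:,4].argmax(); pts=np.argwhere(l==i)[:,::-1]+[x,y]
c=np.array([ray('w7',*(p+.5),38)[:2] for p in pts]); print(c.mean(0),np.percentile(c[:,1],[2,98]))
env.job_done(); print(env.state()['t'])
```

```text
[ 563.31781048 -203.90167176] [-207.17385248 -200.53662712]
the job is handed in; nothing more can be done
the job is handed in; nothing more can be done
```

The broad-headed probe is clamped. I turned its knob about 65° clockwise, let go and lifted clear, then handed the job in at about 10 s of the 32 s allowed.

**Last checks**
- **Clamp:** the bar kept its turned position after release. The pad measured about 5–6 mm in, both before and after letting go.
- **Knob angle:** the cam geometry puts the knob between about 1.1 and 1.35 rad. This is an estimate; I had no direct reading of the knob.
- **Forces:** the highest wrist force I saw was about 14 N, while turning. It read near zero after the lift.
- **Slim cradle:** I never touched it. In the last picture its bar still points the same way as at the start, judged by eye only.

**What disagreed:** my first grasp closed on nothing and a test turn did not move the knob. The camera put the fingertips about 34 mm higher than the stated tool geometry. I re-gripped about 30 mm lower, and the jaws then stopped at 14 mm, which matches the bar.

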